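# Show where the stray socket goes

### The arm

A 6-joint arm with a two-finger parallel gripper is mounted at the origin on the work surface. World frame = base frame: x ahead of the robot, y to its left, z up, the work surface at z = 0. Lengths are in mm, angles in rad, forces in N, time in s.
With the tool pointing down it reaches from about 300 to 750 mm from the base axis. Payload 8.5 kg.
Tool frame: the origin (TCP) lies at the very end of the fingers, on their centre line; the grasp point (between the pads) lies 19 mm behind it; z points along the fingers, y is the line along which they close (so a half turn about z gives the same grasp; the last joint's range is limited). The gripper opens to 85 mm and grips with 20 to 120 N. Pads are 22 mm wide; open, the fingers measure 114 mm over their backs; the gripper's body (76 mm by 85 mm) begins 54 mm behind the grasp point. The pads swing forward as they close: fully open they stand 13 mm farther back than shut.
Start: joints at [-1.417, 0.381, 1.297, -0, 1.464, -0.215], TCP at [198.266, -513.002, 231.322] pointing down, gripper open.
Joint ranges: [-3.11, 3.11], [-0.89, 2.33], [0.22, 2.48], [-1.42, 4.56], [0.17, 2.85], [-2.88, 2.88]. Speed limits (rad/s): [2.39, 2.39, 3.14, 3.14, 3.14, 3.14].

### API

Orientations are given as a unit quaternion [x, y, z, w].
In Python, from station import r gives the robot as it stands. The module is installed in compiled form; this text tells all that it offers.
- The arm moves only by the shell command python3 -m creep 'ROWS' [FORCE]. ROWS is a JSON object of lists of equal length, an entry for each row: "slide": the shift along the tool's x, y, z in cm, a list of three; "angular": the turn, a rotation vector about the tool's x, y, z in rad, a list of three; "jaw": the opening, from 0 (shut) to 1 (fully open). In form: {"slide": [[tx, ty, tz], ...], "angular": [[rx, ry, rz], ...], "jaw": [jaw, ...]}. A call has 1 to 5 rows; each row is the pose to reach, as a shift and turn from the pose commanded when the call began, along the tool's axes at that moment; what a row does not reach only later rows make up. A row lasts 1/12 s, in which the tool goes at most 41.7 mm and 7.16 degrees, less where a joint would pass 70% of its speed; a pose out of reach is approached as far as the arm can. A call with a gripper value outside its range is refused whole. The fingers move at their own pace and stop on an object; FORCE is the grip in N (left out, the last holds). Time passes only in rows, so rows that repeat a pose let the fingers close. It gives the time, the measured TCP pose, the force, the opening and the grip force at its end, in the units of the state.
- r.read_state(): the state, without advancing time (a new reading comes with each control period).
- r.capture(name): name is "side" or "top" or "wrist"; returns a dict with "img" (480x640x3 uint8, red, green, blue), "K" (3x3 intrinsics, pixels), "rvec" (rotation vector, rad) and "tvec" (3), from world to camera coordinates, as OpenCV has them. Camera axes: x right, y down, z forward; pixel columns grow to the right and rows downward; lengths in mm; the calibration is good to about 2 mm. The wrist camera is an equidistant fisheye: a pixel r from the principal point sees the ray r / f radians off the axis. A picture is of the moment at which its call begins. There is no depth.
- r.sign_off(): hands the job in; it is judged then, once.
The state is a dict: "t": time; "joint_pos": joint angles; "dq": joint speeds; "effort": joint torques, N m; "eef_pos": TCP position; "eef_rot": TCP orientation; "contact_force": force on the tool from outside, world axes, zero at the start; "wrist_torque": the same for the moment, N m; "gripper_width": finger opening in mm; "grip_force": force on a finger pad.
Only numpy, scipy, OpenCV 4.12 (cv2) and the standard library are available. Lean on these libraries where they do the work, as an engineer would, in place of code of your own. Each camera call takes 0.05 s, during which the arm holds its last target. There are 200 camera calls.

### The job

Show the apprentice which socket to put back, and where: point straight down at the short socket standing loose on the bench, fingertips about two centimetres above its top, and stay there for two seconds. Then point in the same way at the bare post on the socket rail for two seconds, and finish there, still pointing at it. Only point: touch and move nothing.

Things in the scene. Friction and masses are not known exactly. Their poses are not given: they have to be found in the camera images.
- short_socket_top (a point): Centre of the top of the stray short socket: a plain chrome steel cylinder, 28 mm in diameter and 38 mm tall, with a six-sided hole in its top, standing loose and upright on the bench top, away from the rail. This point is 38 mm above the bench, z up.
- post_top (a point): Centre of the top of the bare post: a square steel post 12.5 mm wide and 30 mm high, fixed upright on the rail; the only one of the rail's five places without a socket on it. The place varies. This point is 30 mm above the rail's upper face (42 mm above the bench), z up.
- rail_top (a point): Centre of the upper face of the black plastic socket rail, fixed on the bench: 260 mm long (its y axis), 50 mm wide (x), 12 mm thick. Its five places lie in one row along y, 50 mm apart, the middle one at this point. Four carry a socket, one is the bare post.
- long_socket_top (a point): Centre of the top of the other stray socket, the long one: same steel and 28 mm diameter, but 77 mm tall, standing loose on the bench. Leave it alone. This point is 77 mm above the bench.
- bottle_mid (a point): Middle of a white plastic bottle with a red label, 48 mm in diameter, 140 mm tall, standing on the bench. This point is 70 mm above the bench. Leave it alone.
- screwdriver_grip (a point): Handle of a screwdriver with a green handle lying on the bench, about 200 mm long. Leave it alone.
- key_fob_mid (a point): Middle of a black car key fob lying on the bench, 62 x 34 x 13 mm. Leave it alone.
- racked0_top (a point): Centre of the top of one of the four loose sockets standing on the rail: 28 mm in diameter, 38 mm tall, its top 50 mm above the bench. Leave it alone.
- racked1_top (a point): Centre of the top of one of the four loose sockets standing on the rail: 28 mm in diameter, 38 mm tall, its top 50 mm above the bench. Leave it alone.
- racked2_top (a point): Centre of the top of one of the four loose sockets standing on the rail: 28 mm in diameter, 38 mm tall, its top 50 mm above the bench. Leave it alone.
- racked3_top (a point): Centre of the top of one of the four loose sockets standing on the rail: 28 mm in diameter, 38 mm tall, its top 50 mm above the bench. Leave it alone.
Things that resemble listed ones, but are neither listed nor needed, are in the scene too. Leave any pink look-alike of the part that bears short_socket_top alone.

How it is judged:
By the outcome, as a careful person would: the job done as asked, in the order asked, and still so for the second after the job is handed in, with the robot touching nothing.
It also fails if it takes over 42 s, if anything falls off the work surface, if the arm or the gripper's body presses on something with over 40 N, if the wrist force passes 120 N, or if a joint passes its speed limit or range.

## Working session

There is one attempt and no reset: what is moved stays moved. The work goes in short steps, Python scripts to look and compute and a shell command to move; the robot and the scene stay as the last step left them, time stands still between calls to the robot, and variables do not carry over. Pictures are saved under pics/ and viewed, at most 10 in all, crops included, and the job is handed in when it is done.

```bash
mkdir -p pics; python3 - <<'E'
from station import r
import cv2
for n in("top","side"):
    c=r.capture(n);cv2.imwrite(f"pics/{n}0.png",c["img"][:,:,::-1]);print(n,c["K"].tolist(),c["rvec"],c["tvec"])
s=r.read_state();print(s["t"],s["eef_pos"],s["eef_rot"])
E
```

```text
top [[510.38283831945324, 0.0, 317.7464051110564], [0.0, 510.38283831945324, 234.36642148451187], [0.0, 0.0, 1.0]] [ 1.96421464 -2.25707766  0.2416303 ] [  76.79193076  534.38719841 1044.22785893]
side [[437.79496426324727, 0.0, 316.53331950683656], [0.0, 437.79496426324727, 243.35286135329153], [0.0, 0.0, 1.0]] [ 2.11028372 -0.10478384  0.03092366] [-505.163397    108.23638769  906.82736523]
0.1 [ 198.21682235 -512.7422447   230.75736766] [ 9.83049678e-01  1.83338125e-01  6.41885142e-07 -6.79807337e-04]
```

View pics/top0.png

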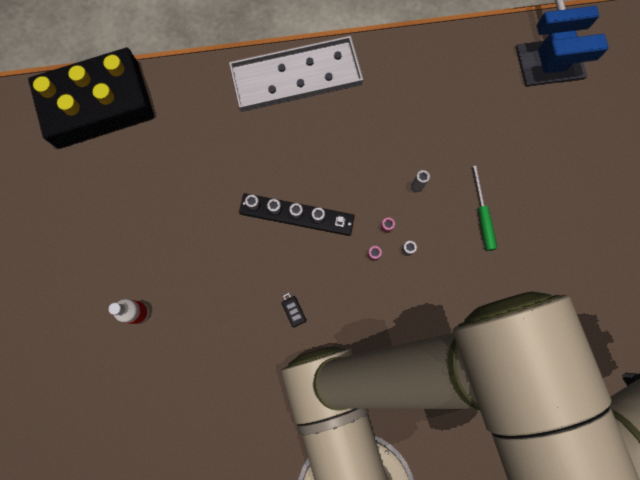

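View pics/side0.png

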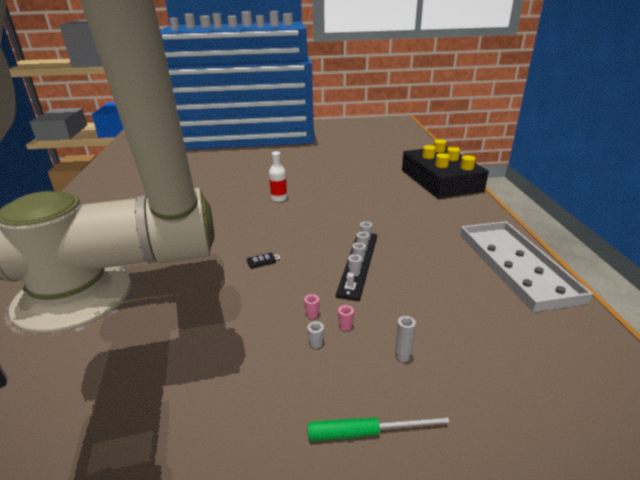

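Top view: four upright cylinders stand off the rail. They are pink (388,224), pink (375,253), chrome short (410,247) and chrome long (423,178). The chrome short one fits: it isn't pink, and the side view shows it short at (316,334). The bare post is at the rail's end, (341,221) in top and (350,280) in side. An enlarged crop will confirm both.

```bash
cat > h.py <<'E'
import numpy as np,cv2
def ray(c,uv):
    R=cv2.Rodrigues(np.array(c["rvec"]))[0];C=-R.T@np.array(c["tvec"])
    return C,R.T@np.linalg.inv(c["K"])@np.array([*uv,1.])
def plane(c,uv,z):
    C,d=ray(c,uv);return C+d*(z-C[2])/d[2]
def proj(c,P): return cv2.projectPoints(np.array([P],float),np.array(c["rvec"]),np.array(c["tvec"]),np.array(c["K"]),None)[0].ravel()
E
python3 - <<'E'
from station import r
from h import *
t=r.capture("top");s=r.capture("side")
for nm,c,rois in(("top",t,{"sock":(398,236,422,260,38),"post":(332,212,346,229,42),"long":(415,168,432,183,77)}),("side",s,{"sock":(304,318,328,336,38),"post":(343,270,358,295,42)})):
    hsv=cv2.cvtColor(c["img"],cv2.COLOR_RGB2HSV)
    for k,(a,b,e,f,z) in rois.items():
        m=((hsv[b:f,a:e,2]>135)&(hsv[b:f,a:e,1]<70)).astype(np.uint8)
        pts=cv2.findNonZero(m)
        if pts is None: print(nm,k,"none");continue
        x,y,w,h=cv2.boundingRect(pts);mm=pts.reshape(-1,2).mean(0)+[a,b]
        print(nm,k,"bbox",a+x,b+y,w,h,"mean",mm,"->",plane(c,mm,z).round(1))
# rail from dark mask in top view
hsv=cv2.cvtColor(t["img"],cv2.COLOR_RGB2HSV)
m=np.zeros((480,640),np.uint8);m[185:245,230:365]=(hsv[185:245,230:365,2]<35)
m=cv2.morphologyEx(m,cv2.MORPH_CLOSE,np.ones((9,9)))
cs=max(cv2.findContours(m,0,2)[0],key=cv2.contourArea);rc=cv2.minAreaRect(cs);print(rc)
box=[plane(t,p,12).round(1) for p in cv2.boxPoints(rc)];print(box, plane(t,rc[0],12))
A=cv2.resize(t["img"][165:270,325:435],None,fx=5,fy=5,interpolation=cv2.INTER_CUBIC)[:525]
cv2.imwrite("pics/c1.png",A[:,:,::-1])
E
```

```text
top sock bbox 404 241 13 12 mean [410.09333333 246.6       ] -> [ 489.  -194.4   38. ]
top post bbox 335 217 9 10 mean [339.60714286 221.01785714] -> [566.3 -50.   42. ]
top long bbox 417 170 13 12 mean [422.75806452 175.5       ] -> [ 633.7 -241.2   77. ]
side sock bbox 307 321 18 13 mean [315.37681159 326.60869565] -> [ 489.1 -192.1   38. ]
side post bbox 345 272 11 22 mean [349.83950617 281.5308642 ] -> [567.1 -74.3  42. ]
((296.5810546875, 214.15463256835938), (112.61310577392578, 20.968399047851562), 11.003539085388184)
[array([621.6, 170.5,  12. ]), array([668.8, 156.3,  12. ]), array([583.7, -86.5,  12. ]), array([537.7, -70.3,  12. ])] [602.64455653  41.97480885  12.        ]
```

View pics/c1.png

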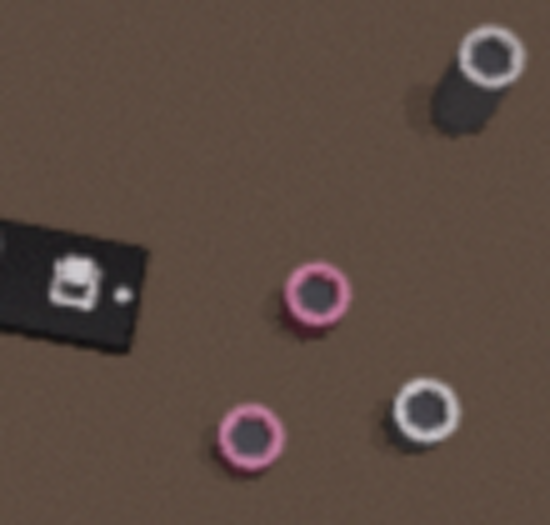

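The crop shows the chrome short socket at about (410,247), apart from the two pink ones and the long one. The bare post top is at about (340,218.5). Both views agree on the socket at (489,-193). Rail geometry (two places, 100 mm, from the rail centre) puts the post at (570,-52). Now I move, shutting the jaw on the way.

```bash
python3 -m creep '{"slide":[[2,-1,0],[5.3,-2.65,0.5],[8.6,-4.3,1],[11.9,-5.95,1.5],[15.2,-7.6,2]],"angular":[[0,0,0],[0,0,0],[0,0,0],[0,0,0],[0,0,0]],"jaw":[0,0,0,0,0]}'
python3 -m creep '{"slide":[[3.3,-1.65,0.5],[6.6,-3.3,1],[9.9,-4.95,1.5],[13.2,-6.6,2],[16.5,-8.25,3]],"angular":[[0,0,0],[0,0,0],[0,0,0],[0,0,0],[0,0,0]],"jaw":[0,0,0,0,0]}'
python3 - <<'E'
from station import r
from h import *
t=r.capture("top");s=r.capture("side")
P=plane(t,(339.7,218.5),42);print("post",P,"side px of it",proj(s,P),"rail est",proj(t,(570,-52,42)),proj(s,(570,-52,42)))
st=r.read_state();print(st["t"],st["eef_pos"],st["eef_rot"],st["gripper_width"])
from scipy.spatial.transform import Rotation as R
for p in [(489,-193.5,58)]: print(R.from_quat(st["eef_rot"]).inv().apply(np.array(p)-st["eef_pos"]))
E
```

```text
t: 0.62
eef_pos: [313.4, -385.9, 211.0]
eef_rot: [0.983, 0.183, -0.0, -0.0]
contact_force: [1.2, -0.7, -0.1]
gripper_width: 25.4
grip_force: 0.0
t: 1.03
eef_pos: [438.0, -249.5, 181.7]
eef_rot: [0.983, 0.183, 0.001, 0.001]
contact_force: [0.2, -0.9, 0.4]
gripper_width: 0.7
grip_force: 0.0
post [571.87553046 -51.03952711  42.        ] side px of it [350.42632245 274.57253582] rail est [340.25660626 219.26025443] [349.57282703 274.91006771]
1.1333 [ 438.65782085 -246.87255142  180.05179433] [ 9.82552102e-01  1.85982221e-01 -3.86383312e-04 -1.35295165e-03] 0.08461101541903382
[ 66.39716266 -30.93934169 122.12198275]
```

```bash
python3 -m creep '{"slide":[[2,-0.9,1],[4,-1.9,2.5],[6,-2.8,4.5],[6.6,-3.1,6.5],[6.6,-3.1,8]],"angular":[[0,0,0],[0,0,0],[0,0,0],[0,0,0],[0,0,0]],"jaw":[0,0,0,0,0]}'
python3 -m creep '{"slide":[[0,0,0],[0,0,0],[0,0,0]],"angular":[[0,0,0],[0,0,0],[0,0,0]],"jaw":[0,0,0]}'
python3 - <<'E'
from station import r
from h import *
w=r.capture("wrist");s=r.capture("side")
st=r.read_state();print(st["t"],st["eef_pos"])
from scipy.spatial.transform import Rotation as R
print(R.from_quat(st["eef_rot"]).inv().apply(np.array((489,-193.5,58))-st["eef_pos"]))
print(w["K"])
for p in[(489,-193.5,38),(571,-51.5,42),st["eef_pos"]]:
    Rm=cv2.Rodrigues(np.array(w["rvec"]))[0];c=Rm@np.array(p)+np.array(w["tvec"]);th=np.arctan2(np.hypot(*c[:2]),c[2]);K=np.array(w["K"])
    print(p,K[:2,2]+K[0,0]*th*c[:2]/np.hypot(*c[:2]), proj(s,p))
a=s["img"][200:400,220:440]
cv2.imwrite("pics/w1.png",np.hstack([cv2.resize(w["img"],(400,300)),cv2.resize(a,(330,300))])[:,:,::-1])
E
```

```text
t: 1.55
eef_pos: [487.6, -197.1, 99.9]
eef_rot: [0.983, 0.184, -0.0, -0.0]
contact_force: [-0.6, -0.2, -0.1]
gripper_width: 0.2
grip_force: 0.0
t: 1.8
eef_pos: [487.4, -199.0, 102.3]
eef_rot: [0.983, 0.183, 0.0, 0.001]
contact_force: [-0.9, 0.6, 0.8]
gripper_width: 0.4
grip_force: 0.0
1.9 [ 487.4402265  -198.8974047   102.49286695]
[ 3.34557824 -4.55381635 44.48876199]
[[371.64829954   0.         322.03044014]
 [  0.         371.64829954 235.20889989]
 [  0.           0.           1.        ]]
(489, -193.5, 38) [314.89195126 250.04828769] [315.39239731 327.16292649]
(571, -51.5, 42) [136.20639382  43.48357011] [350.0290471  274.73347418]
[ 487.4402265  -198.8974047   102.49286695] [322.82754798 310.26812867] [313.86912719 299.567658  ]
```

View pics/w1.png

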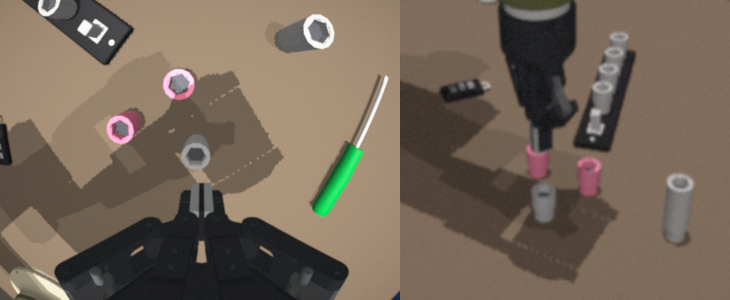

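Wrist view: the socket ring is at about (314,245) full-scale, just ahead of the shut fingertips. The post is at about (150,48). I'll refine both from this near view.

```bash
cat >> h.py <<'E'
def wplane(w,uv,z):
    K=np.array(w["K"]);d=(np.array(uv)-K[:2,2])/K[0,0];th=np.hypot(*d)
    R=cv2.Rodrigues(np.array(w["rvec"]))[0];C=-R.T@np.array(w["tvec"])
    v=R.T@np.array([*(d/th*np.sin(th)),np.cos(th)]);return C+v*(z-C[2])/v[2]
E
python3 - <<'E'
from station import r
from h import *
w=r.capture("wrist");im=w["img"]
# dark hexagon hole of socket top and ring
hsv=cv2.cvtColor(im,cv2.COLOR_RGB2HSV)
print(wplane(w,(314,245),38),wplane(w,(152,48),42))
A=cv2.resize(im[10:110,90:190],None,fx=4,fy=4,interpolation=cv2.INTER_CUBIC)
B=cv2.resize(im[210:310,265:365],None,fx=4,fy=4,interpolation=cv2.INTER_CUBIC)
cv2.imwrite("pics/w2.png",np.hstack([A,B])[:,:,::-1])
E
```

```text
[ 491.84990165 -191.84926707   38.        ] [570.78077272 -62.76654251  42.        ]
```

View pics/w2.png

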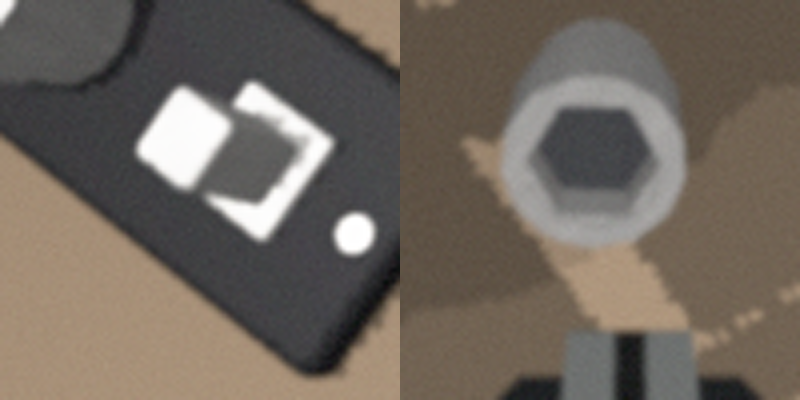

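Near view: the post top is at (136,44.5) and the socket top at (313.4,250). Predicted positions were (136,43.5) and (315,250), so the positions are confirmed. Now descend and hold for more than 2 s.

```bash
python3 -m creep '{"slide":[[0.3,-0.45,1],[0.3,-0.45,2.2],[0.3,-0.45,3.4],[0.3,-0.45,4.2],[0.3,-0.45,4.4]],"angular":[[0,0,0],[0,0,0],[0,0,0],[0,0,0],[0,0,0]],"jaw":[0,0,0,0,0]}'
python3 -m creep '{"slide":[[0,0,0],[0,0,0],[0,0,0],[0,0,0]],"angular":[[0,0,0],[0,0,0],[0,0,0],[0,0,0]],"jaw":[0,0,0,0]}'
python3 - <<'E'
from station import r
from h import *
s=r.capture("side")
st=r.read_state();print(st["t"],st["eef_pos"],st["contact_force"])
from scipy.spatial.transform import Rotation as R
I=R.from_quat(st["eef_rot"]).inv();print(I.apply(np.array((489,-193.5,58))-st["eef_pos"]),I.apply(np.array((571,-51.5,62))-np.array((489,-193.5,58))))
cv2.imwrite("pics/s2.png",cv2.resize(s["img"][240:360,240:400],None,fx=4,fy=4,interpolation=cv2.INTER_CUBIC)[:,:,::-1])
E
```

```text
t: 2.37
eef_pos: [488.0, -192.9, 56.6]
eef_rot: [0.983, 0.183, -0.0, -0.0]
contact_force: [-0.3, 0.3, 0.6]
gripper_width: 0.1
grip_force: 0.0
t: 2.7
eef_pos: [488.6, -193.1, 57.9]
eef_rot: [0.983, 0.183, 0.0, 0.0]
contact_force: [-0.1, 0.7, 0.6]
gripper_width: 0.2
grip_force: 0.0
2.75 [ 488.58349456 -193.04237705   57.82608103] [ 0.71481433  0.38029445 -0.17954903]
[ 0.22359885  0.57714952 -0.17333589] [ 127.68300653 -102.88311274   -4.01434379]
```

View pics/s2.png

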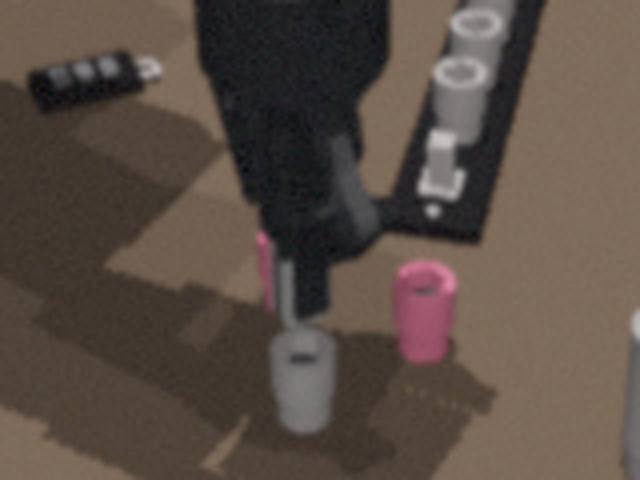

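The side view shows the tip centred right above the short socket at crop (303,345), not touching. Hold for 2.5 s, then lift.

```bash
python3 -m creep '{"slide":[[0,0,0],[0,0,0],[0,0,0],[0,0,0],[0,0,0]],"angular":[[0,0,0],[0,0,0],[0,0,0],[0,0,0],[0,0,0]],"jaw":[0,0,0,0,0]}' >/dev/null
python3 -m creep '{"slide":[[0,0,0],[0,0,0],[0,0,0],[0,0,0],[0,0,0]],"angular":[[0,0,0],[0,0,0],[0,0,0],[0,0,0],[0,0,0]],"jaw":[0,0,0,0,0]}' >/dev/null
python3 -m creep '{"slide":[[0,0,0],[0,0,0],[0,0,0],[0,0,0],[0,0,0]],"angular":[[0,0,0],[0,0,0],[0,0,0],[0,0,0],[0,0,0]],"jaw":[0,0,0,0,0]}' >/dev/null
python3 -m creep '{"slide":[[0,0,0],[0,0,0],[0,0,0],[0,0,0],[0,0,0]],"angular":[[0,0,0],[0,0,0],[0,0,0],[0,0,0],[0,0,0]],"jaw":[0,0,0,0,0]}' >/dev/null
python3 -m creep '{"slide":[[0,0,0],[0,0,0],[0,0,0],[0,0,0],[0,0,0]],"angular":[[0,0,0],[0,0,0],[0,0,0],[0,0,0],[0,0,0]],"jaw":[0,0,0,0,0]}' >/dev/null
python3 -m creep '{"slide":[[0,0,0],[0,0,0],[0,0,0],[0,0,0],[0,0,0]],"angular":[[0,0,0],[0,0,0],[0,0,0],[0,0,0],[0,0,0]],"jaw":[0,0,0,0,0]}'
python3 -m creep '{"slide":[[0,0,-1.5],[0,0,-3.5],[0,0,-5.5],[1,-0.8,-6],[3,-2.4,-6]],"angular":[[0,0,0],[0,0,0],[0,0,0],[0,0,0],[0,0,0]],"jaw":[0,0,0,0,0]}'
python3 -m creep '{"slide":[[2.2,-1.8,0],[4.4,-3.6,0],[6.6,-5.4,0],[8.8,-7.1,0],[9.8,-7.9,0]],"angular":[[0,0,0],[0,0,0],[0,0,0],[0,0,0],[0,0,0]],"jaw":[0,0,0,0,0]}'
python3 -m creep '{"slide":[[0,0,0],[0,0,0],[0,0,0],[0,0,0]],"angular":[[0,0,0],[0,0,0],[0,0,0],[0,0,0]],"jaw":[0,0,0,0]}'
python3 - <<'E'
from station import r
from h import *
w=r.capture("wrist")
st=r.read_state();print(st["t"],st["eef_pos"])
from scipy.spatial.transform import Rotation as R
print(R.from_quat(st["eef_rot"]).inv().apply(np.array((571,-51.5,62))-st["eef_pos"]))
a,b,e,f=240,190,400,330
g=w["img"][b:f,a:e];P=np.array((571,-51.5,42));c=cv2.Rodrigues(np.array(w["rvec"]))[0]@P+np.array(w["tvec"]);th=np.arctan2(np.hypot(*c[:2]),c[2]);K=np.array(w["K"])
print("pred",(K[:2,2]+K[0,0]*th*c[:2]/np.hypot(*c[:2])-[a,b])*4)
cv2.imwrite("pics/w3.png",cv2.resize(g,None,fx=4,fy=4,interpolation=cv2.INTER_CUBIC)[:,:,::-1])
E
```

```text
t: 5.25
eef_pos: [488.4, -192.9, 57.3]
eef_rot: [0.983, 0.183, -0.0, -0.0]
contact_force: [1.3, 0.0, 0.4]
gripper_width: -0.2
grip_force: 0.0
t: 5.67
eef_pos: [508.2, -160.8, 118.7]
eef_rot: [0.983, 0.182, 0.001, 0.001]
contact_force: [1.4, 0.6, 0.1]
gripper_width: -0.2
grip_force: 0.0
t: 6.08
eef_pos: [571.6, -47.4, 116.7]
eef_rot: [0.983, 0.185, -0.0, -0.0]
contact_force: [0.7, 0.5, 0.5]
gripper_width: -0.1
grip_force: 0.0
t: 6.42
eef_pos: [570.2, -51.7, 117.2]
eef_rot: [0.983, 0.183, -0.0, 0.0]
contact_force: [-0.0, -0.5, -0.3]
gripper_width: 0.1
grip_force: 0.0
6.4667 [570.2366243  -51.65563129 117.28829041]
[ 0.78471594  0.13265855 55.28805154]
pred [331.18496206 230.17097662]
```

View pics/w3.png

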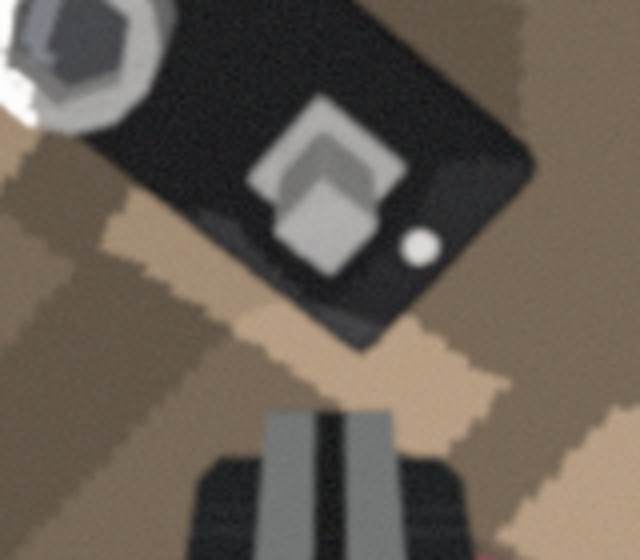

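The post top is at crop (326,226) against a predicted (331,230), which is under 1 mm off. Descend and hold.

```bash
python3 -m creep '{"slide":[[0,0,1],[0,0,2.4],[0,0,3.8],[0,0,5],[0,0,5.5]],"angular":[[0,0,0],[0,0,0],[0,0,0],[0,0,0],[0,0,0]],"jaw":[0,0,0,0,0]}'
python3 -m creep '{"slide":[[0,0,0],[0,0,0],[0,0,0],[0,0,0],[0,0,0]],"angular":[[0,0,0],[0,0,0],[0,0,0],[0,0,0],[0,0,0]],"jaw":[0,0,0,0,0]}'
python3 -m creep '{"slide":[[0,0,0],[0,0,0],[0,0,0],[0,0,0],[0,0,0]],"angular":[[0,0,0],[0,0,0],[0,0,0],[0,0,0],[0,0,0]],"jaw":[0,0,0,0,0]}' >/dev/null
python3 -m creep '{"slide":[[0,0,0],[0,0,0],[0,0,0],[0,0,0],[0,0,0]],"angular":[[0,0,0],[0,0,0],[0,0,0],[0,0,0],[0,0,0]],"jaw":[0,0,0,0,0]}' >/dev/null
python3 -m creep '{"slide":[[0,0,0],[0,0,0],[0,0,0],[0,0,0],[0,0,0]],"angular":[[0,0,0],[0,0,0],[0,0,0],[0,0,0],[0,0,0]],"jaw":[0,0,0,0,0]}' >/dev/null
python3 -m creep '{"slide":[[0,0,0],[0,0,0],[0,0,0],[0,0,0],[0,0,0]],"angular":[[0,0,0],[0,0,0],[0,0,0],[0,0,0],[0,0,0]],"jaw":[0,0,0,0,0]}' >/dev/null
python3 -m creep '{"slide":[[0,0,0],[0,0,0],[0,0,0],[0,0,0],[0,0,0]],"angular":[[0,0,0],[0,0,0],[0,0,0],[0,0,0],[0,0,0]],"jaw":[0,0,0,0,0]}' >/dev/null
python3 -m creep '{"slide":[[0,0,0],[0,0,0],[0,0,0],[0,0,0],[0,0,0]],"angular":[[0,0,0],[0,0,0],[0,0,0],[0,0,0],[0,0,0]],"jaw":[0,0,0,0,0]}'
python3 - <<'E'
from station import r
import cv2
s=r.capture("side")
cv2.imwrite("pics/s3.png",cv2.resize(s["img"][220:360,260:430],None,fx=4,fy=4,interpolation=cv2.INTER_CUBIC)[:,:,::-1])
E
```

```text
t: 6.88
eef_pos: [569.6, -50.9, 60.2]
eef_rot: [0.983, 0.183, -0.001, -0.001]
contact_force: [0.1, -0.3, -0.3]
gripper_width: -0.0
grip_force: 0.0
t: 7.3
eef_pos: [570.9, -50.8, 62.9]
eef_rot: [0.983, 0.183, 0.001, 0.0]
contact_force: [-0.4, 0.2, 0.3]
gripper_width: 0.1
grip_force: 0.0
t: 9.8
eef_pos: [570.6, -50.7, 62.3]
eef_rot: [0.983, 0.183, 0.0, -0.0]
contact_force: [0.2, -0.0, 0.5]
gripper_width: -0.1
grip_force: 0.0
```

View pics/s3.png

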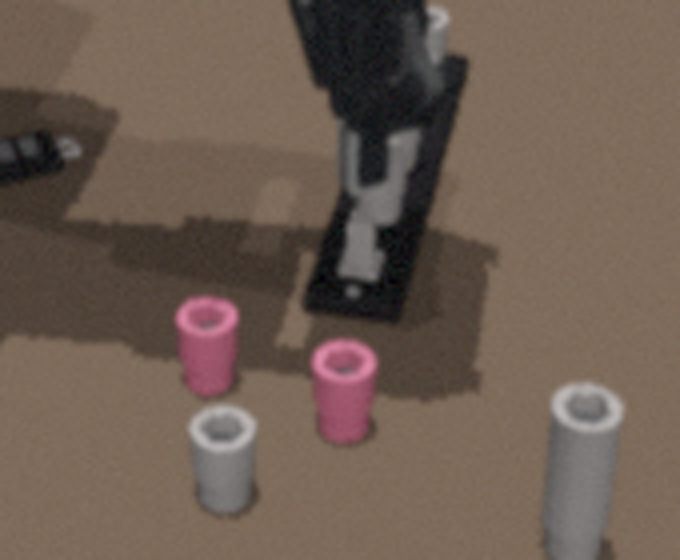

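The fingertips, at about (365,190) in the crop, are just above the post top at (362,217). Nothing else has been disturbed, so I'm handing in.

```bash
python3 -c "
from station import r
print(r.sign_off())"
```

```text
the job is handed in; nothing more can be done
None
```

The arm pointed at the loose short socket for about 2.5 s, then at the bare post for about 2.5 s, both from about 2 cm up; it touched nothing, and I handed the job in at about 10 s with it still pointing at the post.

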